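Park the index plunger and draw back the tube stop on a welding fixture

TASK

Free the end stop of the tube welding fixture: pull its sprung plunger up by the black T-handle, twist it clockwise and feel for the red rest notch without wrenching or pressing it hard, let it down into the notch and let go so that it stays up by itself. Then draw the stop bar back by its red post, gently, all the way to the rubber buffer, and leave it there. Leave the tube in its V-blocks and do not disturb the other things on the bench.

Things in the scene. Friction and masses are not known exactly. Their poses are not given: they have to be found in the camera images.
- fixture: blue steel base plate fixed to the bench, 12 mm thick. Origin on the bench under the vertical plunger axis; x across the plate, y along plate and tube (+y to the tube), z up. In this frame: plate x -65..65, y -240..360 mm; plunger housing x +-30, y +-30, to z 50 mm, with a collar 86 mm across to z 64 mm; V-blocks at y 150 and 290 mm, to z 59 mm
- buffer (a point): middle of the face of the rubber buffer that ends the stop bar's travel; fixed on the fixture at its y -200 mm, 27 mm above the bench; the buffer is 50 mm wide and its top is at 42 mm
- plunger_axis (a point): on the plunger axis at the collar's top face, 64 mm high, axes as the fixture. Castellations stand on the collar: working slot at +x; then, clockwise, a steel tooth and a yellow segment with the red-floored rest notch, crown at equal height before and after it, then steel again. The segment is clamped at a different, unmeasured angle each time: notch middle 42 to 76 deg clockwise of the slot; play about 1.6 deg (1 mm) each way
- plunger: the whole plunger: stem, orange cross-pin, T-handle. Origin on its axis at bench height, axes as the fixture, does not move. Spring pulls down 7.5 N (lift 0) to 12.5 N (lift 20 mm), weight 1.5 N more, damped 40 N per m/s. The pin, 5 mm square, reaches 41 mm from the axis and rides over the castellations; lift 14 mm passes the crown, notch floor holds it at 10 mm. The stem locks the stop bar below 7 mm lift
- handle_grip (a point): centre of the black T-handle's bar, on the plunger axis, 115 mm above the bench at lift 0; lifts and turns with it. Bar 42 mm long (point x, towards the cross-pin and the orange mark), 12 mm thick (point y, the way to pinch it), 30 mm high (15 up and down). A 16 mm round neck under it. The crown's top is 79 mm above the bench
- plunger_lift (a joint): lift of the plunger in m: 0 down in the slot, over 0.014 pin clear of the crown, 0.020 end of travel, about 0.010 parked in the rest notch
- handle_turn (a joint): turn of the T-handle in rad, clockwise seen from above: 0 in the slot (pin along fixture +x); hardly any friction; notch middle between 0.74 and 1.32; end of travel 1.65
- stop_bar (a joint): travel of the stop bar in m: 0 pinned, grows as it slides to the fixture's -y; 0.060 against the rubber buffer; about 4 N of sliding friction
- post_grip (a point): on the axis of the stop bar's red upright post, 80 mm above the bench (post 18 mm round, top at 100 mm, bar top at 30 mm), at the start 115 mm to the fixture's -y of the plunger axis; moves with the bar. Bar aluminium, 24 mm wide, with a steel stop plate 50 x 8 mm, top at 80 mm, at its tube end
- tube: steel tube 40 mm across, 240 mm long, about 0.7 kg, lying loose in the V-blocks along the fixture's y; origin at its underside, mid length
- collar: loose steel collar 48 mm across, 22 mm high, by the fixture; origin under its centre; leave alone
- wrench: loose wrench on the bench by the fixture; leave alone
- lug_a: loose bare-steel forged lug, 70 x 32 x 12 mm, by the fixture; leave alone
- lug_b: loose bare-steel forged lug, 70 x 32 x 12 mm, by the fixture; leave alone
- tin: blue and green tin, 90 mm across, 60 mm high; leave alone
- hammer: small hammer lying at the right of the bench; leave alone

How it is judged:
On the way, in this order (a step that is already met when the one before it is completed fails the run):
1. the plunger is pulled up clear of the crown (more than 13.5 mm) before it is turned (value of joint plunger_lift above 0.0135 m and value of joint handle_turn below 0.35 rad), for 0.05 s.
2. the plunger rests in the notch (lift 8 to 11.8 mm, turned more than 0.55 rad), let go, the stop bar still home (value of joint plunger_lift between 0.008 and 0.0118 m and value of joint handle_turn above 0.55 rad and contact force between the fingers and plunger below 0.3 N and value of joint stop_bar below 0.006 m), for 0.3 s.
3. the stop bar is drawn back to its buffer, the plunger still parked (value of joint plunger_lift between 0.008 and 0.0118 m and value of joint handle_turn above 0.55 rad and value of joint stop_bar above 0.055 m), for 0.1 s.
At the end, for the whole second after the job is handed in: the plunger stands parked in its rest notch by itself (lift between 8 and 11.8 mm, handle turned more than 0.55 rad), the stop bar is drawn back at least 55 of its 60 mm and at rest, and the tube lies within 10 mm of where it was (all of step 3 and velocity of joint each of stop_bar, plunger_lift below 0.005 m/s and distance of tube from where it was at the start of the episode below 0.01 m); the robot touches nothing.
It fails at once if the plunger is wrenched or pressed against its slot, crown or notch with more than 40 N (contact force between plunger and fixture above 40 N).
It fails at once if the stop bar is forced against the plunger pin with more than 40 N (contact force between stop_bar and plunger above 40 N).
It fails at once if the stop bar is rammed into its buffer with more than 40 N (contact force between stop_bar and fixture above 40 N).
It fails at once if the tube is moved more than 15 mm (distance of tube from where it was at the start of the episode above 0.015 m).
It fails at once if another thing on the bench is moved more than 20 mm (distance of any of collar, wrench, lug_a, lug_b, tin, hammer from where it was at the start of the episode above 0.02 m).
It also fails if it takes over 70 s, if anything falls off the work surface, if the arm or the gripper's body presses on something with over 40 N, if the wrist force passes 120 N, or if a joint passes its speed limit or range.

ROBOT

A 6-joint arm with a two-finger parallel gripper is mounted at the origin on the work surface. World frame = base frame: x ahead of the robot, y to its left, z up, the work surface at z = 0. Lengths are in m, angles in rad, forces in N, time in s.
With the tool pointing down it reaches from about 0.25 to 0.8 m from the base axis. Payload 3.9 kg.
Tool frame: the origin (TCP) lies between the finger pads; the fingertips stand 22 mm ahead of it and the grasp point (between the pads) lies 3 mm ahead of it (ctrl.finger_overhang is the distance from the TCP to the fingertips, in m); z points along the fingers, y is the line along which they close (so a half turn about z gives the same grasp; the last joint's range is limited). The gripper opens to 85 mm and grips with 20 to 120 N. Pads are 22 mm wide; open, the fingers measure 114 mm over their backs; the gripper's body (76 mm by 85 mm) begins 54 mm behind the grasp point. The pads swing forward as they close: fully open they stand 13 mm farther back than shut.
Start: joints at [-1.255, 0.26, -0.138, 1.173, 0, 1.571], TCP at [0.163, -0.499, 0.253] pointing down, gripper open.
Joint ranges: [-2.78, 2.78], [-0.83, 1.72], [-1.28, 1.37], [-1.9, 2.12], [-1.57, 1.48], [-3.14, 3.14]. Speed limits (rad/s): [2.57, 2.57, 3.14, 3.14, 3.14, 3.14].

INTERFACE

Orientations are given as a rotation vector (axis times angle).
In Python, from workcell import ctrl, eyes gives the robot as it stands. The module is installed in compiled form; this text tells all that it offers.
- The arm moves only by the tool apply_moves, never from a script. Its argument "series" is a list that holds one entry, the list of rows, each a list of 5 numbers: the gripper command: -1 is fully open, 1 is shut, values between are in proportion, then the shift along the tool's x, y, z scaled (see below), then the turn about the tool's z scaled (see below). In form: [[[fingers, dx, dy, dz, turn], ...]]. A call has 1 to 20 rows; each row is the pose to reach, as a shift and turn from the pose commanded when the call began, along the tool's axes at that moment; what a row does not reach only later rows make up. The controller multiplies each number of a shift by 120 mm and each number of a turn by 90 degrees. A row lasts 1/10 s, in which the tool goes at most 50 mm and 8.59 degrees, less where a joint would pass 70% of its speed; a pose out of reach is approached as far as the arm can. A call with a number of a shift or a turn outside -1 to 1 is refused whole. A call with a gripper value outside its range is refused whole. The fingers move at their own pace and stop on an object; "newtons" is the grip in N (left out, the last holds). Time passes only in rows, so rows that repeat a pose let the fingers close. It gives the time, the measured TCP pose, the force, the opening and the grip force at its end, in the units of the state.
- ctrl.state(): the state, without advancing time (a new reading comes with each control period).
- eyes.snapshot(name): name is "side" or "top"; returns a dict with "pixels" (420x560x3 uint8, red, green, blue), "fx", "fy", "cx", "cy" (pixels), "eye" and "rotation" of the camera in the world. Camera axes: x right, y up, looking along -z (the intrinsics and any distortion apply to the point x, -y, -z); pixel columns grow to the right and rows downward; lengths in m; the calibration is good to about 2 mm. A picture is of the moment at which its call begins. There is no depth.
- ctrl.sign_off(): hands the job in; it is judged then, once.
The state is a dict: "time_s": time; "joint_positions": joint angles; "joint_velocities": joint speeds; "effort": joint torques, N m; "position": TCP position; "eef_rot": TCP orientation; "force": force on the tool from outside, world axes, zero at the start; "torque": the same for the moment, N m; "gripper_width": finger opening in m; "gripper_force": force on a finger pad.
Only numpy, scipy, OpenCV 4.12 (cv2) and the standard library are available. Lean on these libraries where they do the work, as an engineer would, in place of code of your own. Each camera call takes 0.05 s, during which the arm holds its last target. There are 200 camera calls.

## Working session

There is one attempt and no reset: what is moved stays moved. The work goes in short steps, Python scripts to look and compute and a tool call to move; the robot and the scene stay as the last step left them, time stands still between calls to the robot, and variables do not carry over. Pictures are saved under pics/ and viewed, at most 13 in all, crops included, and the job is handed in when it is done.

Besides the shell and the picture viewer there is one more tool, called after "Emit:" as name([rows], argument=value, ...), one row to a line, values as JSON. apply_moves: Moves the arm, as the interface text tells. Shifts and turns lie within -1 to 1; 1 stands for 120 mm of shift or 90 degrees of turn. Its arguments: {"type":"object","properties":{"series":{"type":"array"},"newtons":{"type":"number"}},"required":["series"]}

```bash
mkdir -p pics; cat > h.py <<'E'
import numpy as np, cv2
from workcell import ctrl, eyes
def snap(n,f=None):
    s=eyes.snapshot(n)
    if f: cv2.imwrite('pics/'+f,cv2.cvtColor(s['pixels'],cv2.COLOR_RGB2BGR))
    return s
def ray(s,u,v):
    d=np.array([(u-s['cx'])/s['fx'],-(v-s['cy'])/s['fy'],-1.]); return np.array(s['eye']),np.array(s['rotation'])@d
def onz(s,u,v,z):
    e,d=ray(s,u,v); return e+d*(z-e[2])/d[2]
def proj(s,p):
    c=np.array(s['rotation']).T@(np.array(p)-np.array(s['eye'])); return np.array([s['cx']+s['fx']*c[0]/-c[2], s['cy']-s['fy']*c[1]/-c[2]])
E
python3 - <<'E'
from h import *
for n in('top','side'):
    s=snap(n,n+'0.png'); print(n,{k:np.round(v,3).tolist() for k,v in s.items() if k!='pixels'})
print(ctrl.state())
E
```

```text
top {'fx': 395.745, 'fy': 395.745, 'cx': 270.661, 'cy': 205.721, 'eye': [0.407, -0.016, 1.098], 'rotation': [0.12, -0.125, -1.585]}
side {'fx': 462.026, 'fy': 462.026, 'cx': 280.247, 'cy': 209.523, 'eye': [0.431, 0.916, 0.64], 'rotation': [0.08, -1.527, -2.62]}
{'time_s': 0.1, 'joint_positions': array([-1.25501390e+00,  2.60606632e-01, -1.39287885e-01,  1.17270953e+00,
       -3.40468988e-05,  1.57082604e+00]), 'joint_velocities': array([-9.56232274e-05, -2.94127239e-03,  1.99163094e-03,  2.15061493e-03,
        2.26406473e-03,  1.56415603e-04]), 'effort': array([-4.76628029e-04, -4.06508303e+01,  2.54528207e+01,  1.01072202e-02,
       -8.78823721e-05,  2.54207322e-06]), 'position': array([ 0.16284749, -0.49847143,  0.25253615]), 'eef_rot': array([-3.10076411e+00, -4.93645570e-01,  4.99056656e-04]), 'force': array([-0.00246138, -0.47153332, -0.28694506]), 'torque': array([-0.02468274, -0.00446247, -0.0287848 ]), 'gripper_force': 0.0, 'gripper_width': 0.08538288210454467}
```

View pics/top0.png

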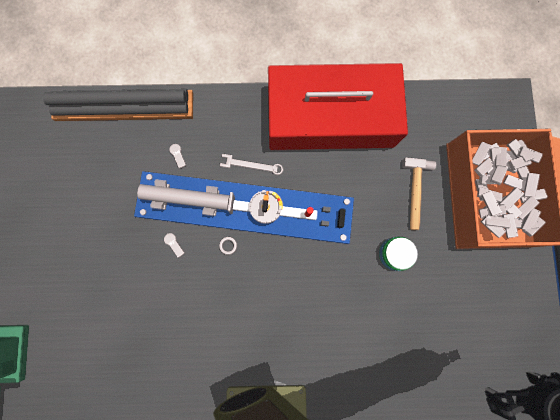

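View pics/side0.png

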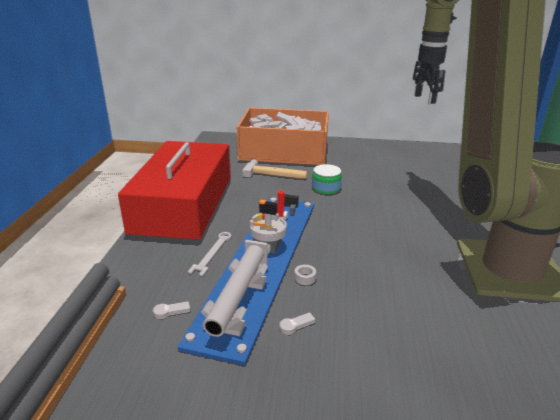

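```bash
sed -i "s/np.array(s\['rotation'\])/cv2.Rodrigues(np.array(s['rotation']))[0]/g" h.py
python3 - <<'E'
from h import *
s=snap('top'); hsv=cv2.cvtColor(s['pixels'],cv2.COLOR_RGB2HSV)
m=cv2.inRange(hsv,(105,120,60),(125,255,255)); m[:, :100]=0; m[:150]=0;m[260:]=0;m[:,370:]=0
q=np.argwhere(m)[:,::-1]; P=np.array([onz(s,u,v,.012)[:2] for u,v in q]).astype(np.float32)
r=cv2.minAreaRect(P); B=cv2.boxPoints(r); print('rect',r,B)
# axes
e=[B[1]-B[0],B[2]-B[1]]; y=max(e,key=np.linalg.norm); y=y/np.linalg.norm(y); y*=np.sign(y[1])
x=np.array([y[1],-y[0]]); o=np.array(r[0])-.06*y
print('yaw deg',np.degrees(np.arctan2(x[1],x[0])),'x',x,'y',y,'origin',o)
for nm,lo,hi in(('red',(0,150,120),(6,255,255)),('red2',(172,150,120),(180,255,255)),('orange',(8,150,150),(20,255,255)),('yellow',(21,120,150),(34,255,255))):
    k=cv2.inRange(hsv,lo,hi); k[:180]=0;k[245:]=0;k[:,:220]=0;k[:,355:]=0
    n,l,st,c=cv2.connectedComponentsWithStats(k)
    for i in range(1,n): 
        if st[i,4]>3: print(nm,st[i],c[i].round(1))
for n,p in(('post',[*(o-.115*y),.1]),('handle',[*o,.13]),('buffer',[*(o-.2*y),.027])): print(n,proj(s,p).round(1))
print('TCP base',np.hypot(*o),'post',o-.115*y)
a=cv2.cvtColor(s['pixels'],cv2.COLOR_RGB2BGR)[175:245,215:355]; a=cv2.resize(a,None,fx=5.5,fy=5.5,interpolation=cv2.INTER_CUBIC); cv2.imwrite('pics/c1.png',a)
t=snap('side');b=cv2.cvtColor(t['pixels'],cv2.COLOR_RGB2BGR)[180:270,220:320]; cv2.imwrite('pics/c2.png',cv2.resize(b,None,fx=6,fy=6,interpolation=cv2.INTER_CUBIC))
for n,p in(('post',[*(o-.115*y),.1]),('handle',[*o,.13]),('slot',[*(o+.041*x),.079])): print(n,proj(t,p).round(1))
E
```

```text
rect ((0.5759636759757996, 0.05354708433151245), (0.5988348126411438, 0.13091176748275757), 81.70845794677734) [[ 0.468013   -0.23330113]
 [ 0.5975563  -0.25217995]
 [ 0.68391436  0.3403953 ]
 [ 0.55437106  0.35927412]]
yaw deg -8.291544 x [ 0.9895471  -0.14421017] y [0.14421017 0.9895471 ] origin [ 0.56731107 -0.00582574]
red [307 208   6   6  32] [309.5 210.5]
red2 [309 207   4   2   4] [310.5 207.2]
orange [264 192   4   9  23] [265.8 196.7]
yellow [275 193   5   5  11] [276.8 195.7]
yellow [279 199   4   9  21] [280.4 203.1]
post [309.6 210.1]
handle [264.8 202.5]
buffer [338.  217.8]
TCP base 0.5673409768547483 post [ 0.55072689 -0.11962366]
post [280.6 192. ]
handle [267.6 202.6]
slot [251.2 219.1]
```

View pics/c1.png

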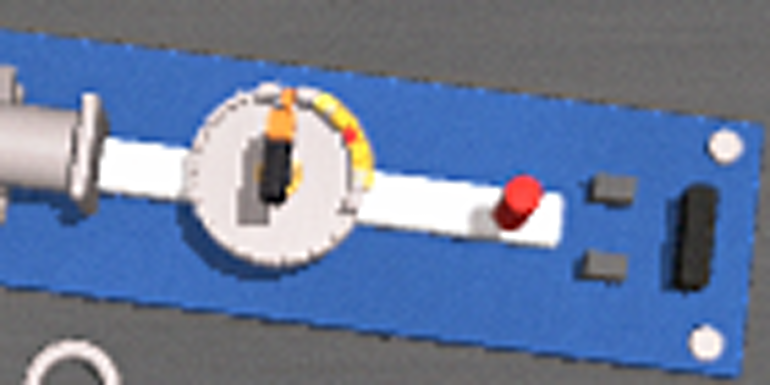

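View pics/c2.png

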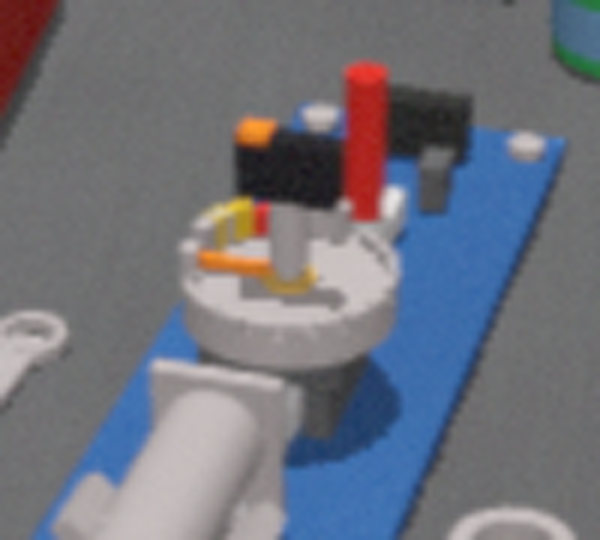

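```bash
cat >> h.py <<'E'
yaw0=np.radians(-8.29); X=np.array([np.cos(yaw0),np.sin(yaw0),0]); Y=np.array([-X[1],X[0],0]); O=np.array([.5673,-.0058,0])
def T():
    s=ctrl.state(); return s,np.array(s['position']),cv2.Rodrigues(np.array(s['eef_rot']))[0]
def goal(p):  # grasp point to p: shift in units of 120mm along tool axes
    s,t,R=T(); return R.T@(np.array(p)-(t+.003*R[:,2]))/.12
E
python3 - <<'E'
from h import *
s=snap('top'); a=cv2.resize(s['pixels'][170:250,210:350],None,fx=4,fy=4,interpolation=cv2.INTER_CUBIC)
hsv=cv2.cvtColor(a,cv2.COLOR_RGB2HSV).astype(int)
for nm,lo,hi in(('red',-10,7),('yel',20,36)):
    H=(hsv[...,0]+90)%180-90
    k=((H>=lo)&(H<=hi)&(hsv[...,1]>110)&(hsv[...,2]>110)).astype(np.uint8)
    n,l,st,c=cv2.connectedComponentsWithStats(k)
    for i in range(1,n):
        if st[i,4]<25: continue
        uv=(c[i]+.5)/4-.5+[210,170]
        for z in(.075,.079):
            d=onz(s,*uv,z)-O; print(nm,st[i,4],uv.round(1),z,'r mm',round(1e3*np.hypot(d@X,d@Y),1),'cw deg',np.degrees(np.arctan2(-d@Y,d@X)).round(1))
        if nm=='yel':
            ys,xs=np.where(l==i); A=[]
            for x,y in zip(xs,ys):
                d=onz(s,(x+.5)/4-.5+210,(y+.5)/4-.5+170,.079)-O;A.append(np.degrees(np.arctan2(-d@Y,d@X)))
            print(' range',np.percentile(A,[2,98]).round(1))
# collar circle centre from grey-bright blob
st,t,R=T(); print(t,R.round(3).tolist())
print('tool x yaw',np.degrees(np.arctan2(R[1,0],R[0,0])),'shift',goal(O+[0,0,.118]), 'q6',st['joint_positions'][5])
E
```

```text
red 79 [277.9 199.3] 0.075 r mm 38.3 cw deg 55.0
red 79 [277.9 199.3] 0.079 r mm 37.9 cw deg 55.9
red 659 [309.4 210.5] 0.075 r mm 116.7 cw deg 88.6
red 659 [309.4 210.5] 0.079 r mm 116.4 cw deg 88.9
yel 296 [275.8 195.1] 0.075 r mm 40.4 cw deg 36.9
yel 296 [275.8 195.1] 0.079 r mm 39.8 cw deg 37.6
 range [22.9 51.6]
yel 327 [280.3 203. ] 0.075 r mm 40.8 cw deg 71.7
yel 327 [280.3 203. ] 0.079 r mm 40.6 cw deg 72.6
 range [58.1 88.5]
yel 81 [267.9 207.9] 0.075 r mm 9.2 cw deg 117.2
yel 81 [267.9 207.9] 0.079 r mm 9.6 cw deg 120.1
 range [ 83.3 148. ]
[ 0.16295875 -0.49875474  0.25290271] [[0.951, 0.311, -0.0], [0.311, -0.951, 0.001], [-0.0, -0.001, -1.0]]
tool x yaw 18.0926585959719 shift [ 4.47867287 -2.85739076  1.10172667] q6 1.5708275879712494
```

Emit:
apply_moves([
  [[-1,0.45,-0.28,0,0],[-1,0.9,-0.57,0,0],[-1,0.9,-0.57,0,0]],
])

```text
time_s: 0.55
position: [0.2454, -0.3979, 0.2531]
eef_rot: [-3.101, -0.495, -0.001]
force: [0.9, -0.6, 0.4]
gripper_width: 0.0853
gripper_force: 0.0
```

Emit:
apply_moves([
  [[-1,0.35,-0.22,0,0],[-1,0.7,-0.44,0,0],[-1,0.9,-0.57,0,0]],
])

```text
time_s: 0.85
position: [0.3271, -0.2994, 0.2533]
eef_rot: [-3.101, -0.497, -0.001]
force: [0.3, -1.3, -0.1]
gripper_width: 0.0853
gripper_force: 0.0
```

Emit:
apply_moves([
  [[-1,0.35,-0.22,0,0],[-1,0.7,-0.44,0,0],[-1,0.9,-0.57,0,0]],
])

```text
time_s: 1.15
position: [0.4089, -0.2009, 0.2534]
eef_rot: [-3.101, -0.498, -0.002]
force: [-0.1, -0.9, -0.7]
gripper_width: 0.0855
gripper_force: 0.0
```

Emit:
apply_moves([
  [[-1,0.35,-0.22,0,0],[-1,0.7,-0.44,0,0],[-1,0.9,-0.57,0,0]],
])

```text
time_s: 1.45
position: [0.4907, -0.1022, 0.2533]
eef_rot: [-3.102, -0.498, -0.002]
force: [-0.4, -1.0, 0.8]
gripper_width: 0.0856
gripper_force: 0.0
```

Emit:
apply_moves([
  [[-1,0.35,-0.22,0,0],[-1,0.7,-0.44,0,0],[-1,0.88,-0.57,0,0],[-1,0.88,-0.57,0,0],[-1,0.88,-0.57,0,0]],
])

```text
time_s: 1.95
position: [0.5676, -0.0066, 0.2528]
eef_rot: [3.102, 0.496, -0.002]
force: [0.6, 0.5, 0.0]
gripper_width: 0.0855
gripper_force: 0.0
```

Emit:
apply_moves([
  [[-1,0,0,0,-0.09],[-1,0,0,0,-0.18],[-1,0,0,0,-0.27],[-1,0,0,0,-0.36],[-1,0,0,0,-0.45],[-1,0,0,0,-0.54],[-1,0,0,0,-0.63],[-1,0,0,0,-0.72],[-1,0,0,0,-0.81],[-1,0,0,0,-0.9],[-1,0,0,0,-0.9]],
])

```text
time_s: 3.05
position: [0.5668, -0.0084, 0.2535]
eef_rot: [-2.041, -2.388, 0.001]
force: [-0.3, 1.0, 0.3]
gripper_width: 0.0852
gripper_force: 0.0
```

Emit:
apply_moves([
  [[-1,0,0,0,-0.09],[-1,0,0,0,-0.18],[-1,0,0,0,-0.27],[-1,0,0,0,-0.36],[-1,0,0,0,-0.45],[-1,0,0,0,-0.54],[-1,0,0,0,-0.63],[-1,0,0,0,-0.72],[-1,0,0,0,-0.807],[-1,0,0,0,-0.807],[-1,0,0,0,-0.807]],
])

```text
time_s: 4.15
position: [0.5674, -0.0076, 0.2534]
eef_rot: [-0.235, -3.133, 0.0]
force: [-0.5, 0.5, 0.1]
gripper_width: 0.0856
gripper_force: 0.0
```

```bash
cat > w.py <<'E'
from h import *
st,t,R=T(); print(t,'t',st['time_s'],'F',np.round(st['force'],2),'M',np.round(st['torque'],3),'q6',st['joint_positions'][5].round(3),'w',st['gripper_width'],'g',st['gripper_force'])
print('tool x yaw',np.degrees(np.arctan2(R[1,0],R[0,0])),'shift to handle',goal(O+[0,0,.118]))
E
python3 w.py
```

```text
[ 0.56744839 -0.00759648  0.25340962] t 4.15 F [-0.45  0.48  0.12] M [-0.006  0.011 -0.04 ] q6 0.137 w 0.08557508385246222 g 0.0
tool x yaw 171.41558119485032 shift to handle [0.00335097 0.01481639 1.10341121]
```

Emit:
apply_moves([
  [[-1,0.003,0.012,0.3,0],[-1,0.003,0.012,0.6,0],[-1,0.003,0.012,0.8,0],[-1,0.003,0.012,0.9,0],[-1,0.003,0.012,1.0,0],[-1,0.003,0.012,1.0,0]],
])

```text
time_s: 4.75
position: [0.5672, -0.0056, 0.1324]
eef_rot: [-0.229, -3.132, 0.0]
force: [-0.4, 0.0, 0.7]
gripper_width: 0.0851
gripper_force: 0.0
```

Emit:
apply_moves([
  [[-1,0,0,0.05,0],[-1,0,0,0.1,0],[-0.5,0,0,0.1,0],[0,0,0,0.1,0],[0.45,0,0,0.1,0],[0.45,0,0,0.1,0],[0.45,0,0,0.1,0]],
], newtons=25)

```text
time_s: 5.45
position: [0.5678, -0.0055, 0.1215]
eef_rot: [0.227, 3.133, -0.0]
force: [-0.1, 0.2, -0.6]
gripper_width: 0.0235
gripper_force: 0.0
```

```bash
python3 w.py; python3 -c "
from h import *
s=snap('side'); b=cv2.cvtColor(s['pixels'],cv2.COLOR_RGB2BGR)[130:250,200:340]
cv2.imwrite('pics/c3.png',cv2.resize(b,None,fx=5,fy=5,interpolation=cv2.INTER_CUBIC))"
```

```text
[ 0.56784585 -0.00550546  0.12154959] t 5.45 F [-0.09  0.24 -0.59] M [ 0.01  -0.041 -0.002] q6 0.135 w 0.0235209607181419 g 0.0
tool x yaw 171.72266284216636 shift to handle [ 0.00416123 -0.00308463  0.00457794]
```

View pics/c3.png

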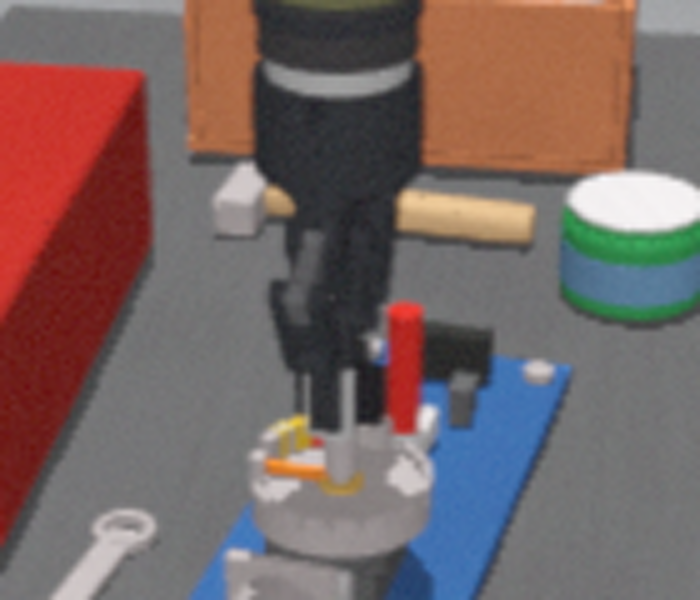

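The gripper straddles the T-handle; the pin is still in the slot (crop 290,467) and the red notch shows at (318,442). Next I close on the handle.

Emit:
apply_moves([
  [[0.7,0,0,0,0],[0.75,0,0,0,0],[0.9,0,0,0,0],[0.9,0,0,0,0],[0.9,0,0,0,0]],
], newtons=40)

```text
time_s: 6.0
position: [0.5676, -0.0068, 0.1216]
eef_rot: [0.228, 3.133, -0.004]
force: [-1.7, -5.0, 3.2]
gripper_width: 0.0116
gripper_force: 39.0
```

```bash
python3 w.py
```

```text
[ 0.56759826 -0.00684488  0.12161949] t 6.0 F [-1.72 -5.02  3.18] M [-1.08   0.278  0.053] q6 0.135 w 0.011633845983099994 g 38.990314258262515
tool x yaw 171.6739987145099 shift to handle [0.00373335 0.00834061 0.00513744]
```

Emit:
apply_moves([
  [[0.9,0,-0.008,-0.03,0],[0.9,0,-0.008,-0.06,0],[0.9,0,-0.008,-0.09,0],[0.9,0,-0.008,-0.12,0],[0.9,0,-0.008,-0.142,0],[0.9,0,-0.008,-0.142,0],[0.9,0,-0.008,-0.142,0]],
])

```text
time_s: 6.7
position: [0.5674, -0.007, 0.1368]
eef_rot: [-0.227, -3.132, 0.002]
force: [3.2, -4.3, -12.0]
gripper_width: 0.0115
gripper_force: 39.0
```

```bash
python3 w.py; python3 -c "
from h import *
s=snap('side'); b=cv2.cvtColor(s['pixels'],cv2.COLOR_RGB2BGR)[170:250,220:310]
cv2.imwrite('pics/c4.png',cv2.resize(b,None,fx=7,fy=7,interpolation=cv2.INTER_CUBIC))"
```

```text
[ 0.56735995 -0.0069608   0.13684294] t 6.7 F [  3.18  -4.28 -11.96] M [-0.882 -0.788  0.038] q6 0.133 w 0.011460564148682115 g 39.0203326754272
tool x yaw 171.70154224199982 shift to handle [0.00167819 0.00968887 0.13201541]
```

View pics/c4.png

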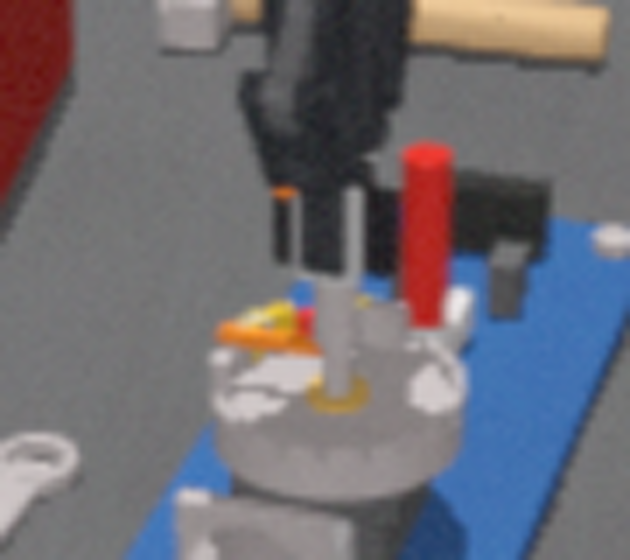

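Emit:
apply_moves([
  [[0.9,0,-0.008,-0.012,0],[0.9,0,-0.008,-0.012,0.08],[0.9,0,-0.008,-0.012,0.16],[0.9,0,-0.008,-0.012,0.24],[0.9,0,-0.008,-0.012,0.32],[0.9,0,-0.008,-0.012,0.4],[0.9,0,-0.008,-0.012,0.48],[0.9,0,-0.008,-0.012,0.55],[0.9,0,-0.008,-0.012,0.61],[0.9,0,-0.008,-0.012,0.61],[0.9,0,-0.008,-0.012,0.61],[0.9,0,-0.008,-0.012,0.61]],
])

```text
time_s: 7.95
position: [0.5672, -0.0072, 0.1392]
eef_rot: [-1.643, -2.676, 0.0]
force: [4.1, -1.7, -13.7]
gripper_width: 0.0111
gripper_force: 39.1
```

```bash
python3 w.py; python3 -c "
from h import *
s=snap('top'); b=cv2.cvtColor(s['pixels'],cv2.COLOR_RGB2BGR)[175:235,235:315]
s2=snap('side'); c=cv2.cvtColor(s2['pixels'],cv2.COLOR_RGB2BGR)[185:245,230:310]
cv2.imwrite('pics/c5.png',cv2.resize(np.hstack([b,c]),None,fx=5,fy=5,interpolation=cv2.INTER_CUBIC))"
```

```text
[ 0.56721399 -0.00724301  0.13915774] t 7.95 F [  4.13  -1.66 -13.71] M [-0.43  -0.784 -0.014] q6 1.088 w 0.011098095447278477 g 39.07962645404041
tool x yaw 116.907343944742 shift to handle [0.01026792 0.00619694 0.15131815]
```

View pics/c5.png

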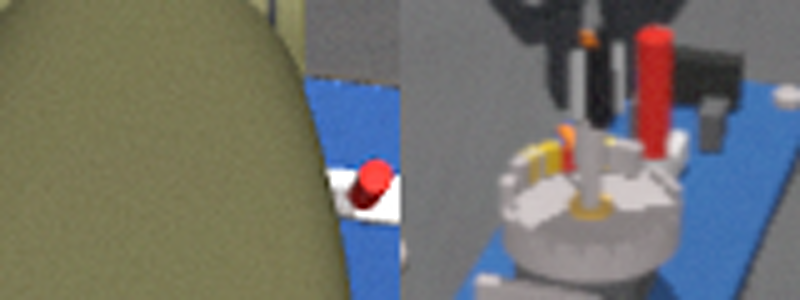

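Emit:
apply_moves([
  [[0.9,0,0,0.008,0],[0.9,0,0,0.016,0],[0.9,0,0,0.024,0],[0.9,0,0,0.03,0],[0.9,0,0,0.035,0],[0.9,0,0,0.035,0],[0.9,0,0,0.035,0]],
])

```text
time_s: 8.75
position: [0.5672, -0.0073, 0.1356]
eef_rot: [-1.645, -2.676, -0.0]
force: [2.4, -0.8, -11.5]
gripper_width: 0.0113
gripper_force: 39.2
```

```bash
python3 w.py
```

```text
[ 0.56724333 -0.00729835  0.13555337] t 8.75 F [  2.38  -0.78 -11.49] M [-0.233 -0.53   0.027] q6 1.09 w 0.011320571857666554 g 39.22223201952875
tool x yaw 116.82841494107865 shift to handle [0.01087315 0.00608271 0.12128119]
```

Emit:
apply_moves([
  [[0.9,0,0,0.005,0],[0.9,0,0,0.01,0],[0.9,0,0,0.01,0],[0.9,0,0,0.01,0]],
])

```text
time_s: 9.15
position: [0.5673, -0.0073, 0.1343]
eef_rot: [-1.645, -2.676, -0.0]
force: [3.3, -1.0, -12.2]
gripper_width: 0.0115
gripper_force: 39.3
```

Emit:
apply_moves([
  [[0.9,0,0,0.004,0],[0.9,0,0,0.008,0],[0.9,0,0,0.008,0],[0.9,0,0,0.008,0]],
])

```text
time_s: 9.55
position: [0.5673, -0.0073, 0.1334]
eef_rot: [-1.645, -2.676, -0.0]
force: [2.7, -0.1, -11.2]
gripper_width: 0.0112
gripper_force: 39.3
```

```bash
python3 w.py
```

```text
[ 0.56734705 -0.00734943  0.13339668] t 9.55 F [  2.66  -0.14 -11.15] M [-0.054 -0.368  0.028] q6 1.09 w 0.011230470303208331 g 39.304865039885044
tool x yaw 116.82512873564656 shift to handle [0.01167172 0.00548733 0.10330772]
```

Emit:
apply_moves([
  [[0.9,0,0,0.004,0],[0.9,0,0,0.008,0],[0.9,0,0,0.008,0],[0.9,0,0,0.008,0]],
])

```text
time_s: 9.95
position: [0.5674, -0.0073, 0.1324]
eef_rot: [-1.645, -2.676, -0.0]
force: [1.8, -0.1, -11.2]
gripper_width: 0.0118
gripper_force: 39.3
```

Emit:
apply_moves([
  [[0.9,0,0,0.004,0],[0.9,0,0,0.008,0],[0.9,0,0,0.008,0],[0.9,0,0,0.008,0]],
])

```text
time_s: 10.35
position: [0.5674, -0.0073, 0.1318]
eef_rot: [1.646, 2.676, 0.0]
force: [-0.0, 1.1, -8.3]
gripper_width: 0.0117
gripper_force: 40.0
```

```bash
python3 w.py; python3 -c "
from h import *
s2=snap('side'); c=cv2.cvtColor(s2['pixels'],cv2.COLOR_RGB2BGR)[190:250,230:310]
cv2.imwrite('pics/c6.png',cv2.resize(c,None,fx=8,fy=8,interpolation=cv2.INTER_CUBIC))"
```

```text
[ 0.56742913 -0.00734046  0.13180735] t 10.35 F [-0.02  1.09 -8.26] M [-0.02  -0.094 -0.055] q6 1.09 w 0.01168865174341558 g 40.0154675077647
tool x yaw 116.82308763490244 shift to handle [0.01193723 0.00480135 0.09006297]
```

View pics/c6.png

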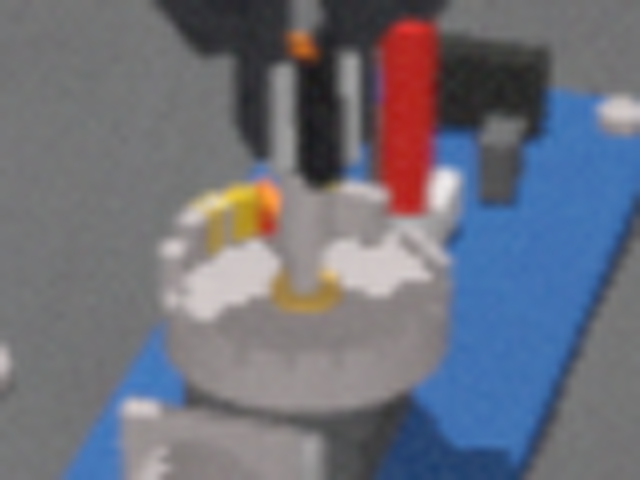

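Emit:
apply_moves([
  [[0.9,0,0,0.004,0],[0.9,0,0,0.007,0],[0.9,0,0,0.007,0],[0.9,0,0,0.007,0]],
])

```text
time_s: 10.8
position: [0.5675, -0.0073, 0.1313]
eef_rot: [1.645, 2.676, 0.001]
force: [-2.0, 0.4, -0.0]
gripper_width: 0.0115
gripper_force: 41.5
```

```bash
python3 w.py
```

```text
[ 0.56750679 -0.00732385  0.13133913] t 10.8 F [-1.97  0.43 -0.04] M [0.109 0.459 0.01 ] q6 1.09 w 0.011519947910229231 g 41.464904439635575
tool x yaw 116.82535039523775 shift to handle [0.01212269 0.00412163 0.08616066]
```

The pin is on the notch floor and the pull on the tool is gone. Next I release slowly and back off upward.

Emit:
apply_moves([
  [[0.5,0,0,0,0],[0.45,0,0,0,0],[0.2,0,0,0,0],[-0.2,0,0,0,0],[-0.5,0,0,0,0],[-0.5,0,0,0,0],[-0.5,0,0,0,0],[-0.5,0,0,0,0]],
])

```text
time_s: 11.6
position: [0.5674, -0.0074, 0.1306]
eef_rot: [-1.646, -2.676, 0.0]
force: [0.1, -0.2, 0.3]
gripper_width: 0.0643
gripper_force: 0.0
```

Emit:
apply_moves([
  [[-0.5,0,0,-0.2,0],[-0.5,0,0,-0.4,0],[-0.5,0,0,-0.6,0],[-0.5,0,0,-0.6,0]],
])

```text
time_s: 12.0
position: [0.5697, -0.0074, 0.2061]
eef_rot: [1.643, 2.671, 0.005]
force: [0.6, -0.3, 0.0]
gripper_width: 0.0643
gripper_force: 0.0
```

```bash
python3 - <<'E'
from h import *
s2=snap('side'); c=cv2.cvtColor(s2['pixels'],cv2.COLOR_RGB2BGR)[180:250,230:310]
cv2.imwrite('pics/c7.png',cv2.resize(c,None,fx=8,fy=8,interpolation=cv2.INTER_CUBIC))
st,t,R=T(); P=O-.115*Y
print(t,st['force'].round(1),'lateral shift to post',goal(P+[0,0,.08]),'pull dir in tool',R.T@(-Y))
E
```

```text
[ 0.56876719 -0.00742432  0.20425115] [ 0.8 -0.5 -0.4] lateral shift to post [-0.76446599 -0.55963504  1.00986685] pull dir in tool [-8.18045949e-01 -5.75152632e-01 -5.23934673e-04]
```

View pics/c7.png

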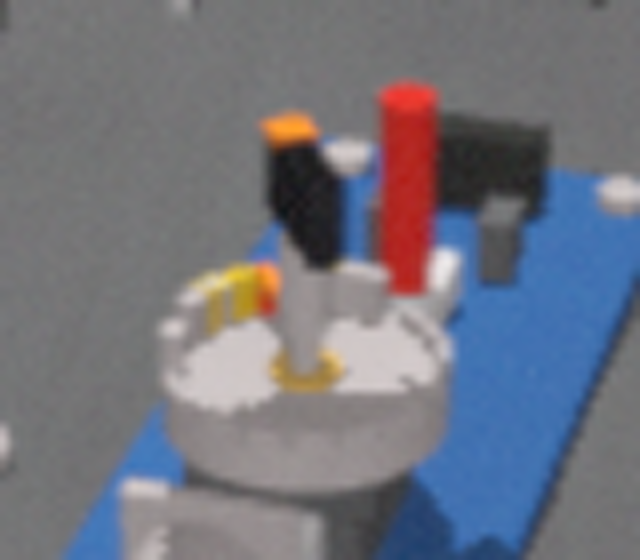

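Emit:
apply_moves([
  [[-0.5,-0.26,-0.19,0,0],[-0.5,-0.52,-0.38,0,0],[-0.5,-0.772,-0.565,0,0],[-0.5,-0.772,-0.565,0.1,0],[-0.5,-0.772,-0.565,0.3,0],[-0.5,-0.772,-0.565,0.5,0],[-0.5,-0.772,-0.565,0.7,0],[-0.5,-0.772,-0.565,0.85,0],[-0.5,-0.772,-0.565,0.98,0],[-0.5,-0.772,-0.565,0.98,0],[-0.5,-0.772,-0.565,0.98,0]],
])

```text
time_s: 13.15
position: [0.5479, -0.1199, 0.0841]
eef_rot: [-1.644, -2.675, 0.001]
force: [-0.2, 0.7, 0.7]
gripper_width: 0.0636
gripper_force: 0.0
```

```bash
python3 - <<'E'
from h import *
st,t,R=T(); print(t,st['force'].round(1),'left',goal(O-.115*Y+[0,-.0012,.08]))
s2=snap('side'); c=cv2.cvtColor(s2['pixels'],cv2.COLOR_RGB2BGR)[160:250,230:330]
cv2.imwrite('pics/c8.png',cv2.resize(c,None,fx=6,fy=6,interpolation=cv2.INTER_CUBIC))
E
```

```text
[ 0.54788817 -0.11994894  0.08409906] [-0.2  0.7  0.7] left [-0.01702847  0.01790551  0.0091001 ]
```

View pics/c8.png

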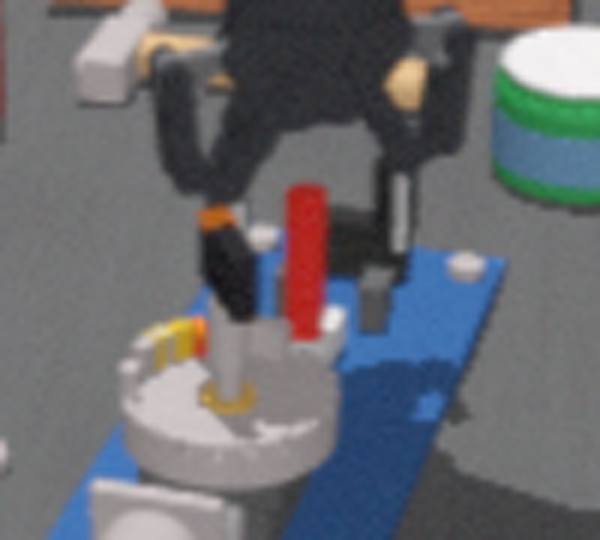

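The post stands between the open fingers (crop 307,260) and the plunger is still parked. I correct the offset and close gently.

Emit:
apply_moves([
  [[-0.2,-0.015,0.018,0,0],[0.2,-0.015,0.018,0,0],[0.35,-0.015,0.018,0,0],[0.5,-0.015,0.018,0,0],[0.6,-0.015,0.018,0,0],[0.7,-0.015,0.018,0,0],[0.7,-0.015,0.018,0,0],[0.7,-0.015,0.018,0,0]],
], newtons=25)

```text
time_s: 14.0
position: [0.5512, -0.1215, 0.0854]
eef_rot: [1.646, 2.676, -0.001]
force: [-2.0, -1.4, 6.0]
gripper_width: 0.0173
gripper_force: 24.5
```

```bash
python3 w.py
```

```text
[ 0.55116583 -0.12153166  0.08544178] t 14.0 F [-2.04 -1.38  6.  ] M [-0.151  0.531  0.037] q6 0.886 w 0.017279344795341003 g 24.523204565048218
tool x yaw 116.81130076930212 shift to handle [ 0.80001613  0.55487754 -0.29684973]
```

Emit:
apply_moves([
  [[0.7,-0.034,-0.024,0,0],[0.7,-0.085,-0.06,0,0],[0.7,-0.136,-0.096,0,0],[0.7,-0.187,-0.132,0,0],[0.7,-0.238,-0.168,0,0],[0.7,-0.29,-0.204,0,0],[0.7,-0.341,-0.24,0,0],[0.7,-0.375,-0.264,0,0],[0.7,-0.375,-0.264,0,0],[0.7,-0.375,-0.264,0,0]],
])

```text
time_s: 15.0
position: [0.5434, -0.1752, 0.0854]
eef_rot: [-1.645, -2.676, -0.002]
force: [-2.7, 2.4, 4.7]
gripper_width: 0.0174
gripper_force: 24.7
```

```bash
python3 w.py
```

```text
[ 0.54335168 -0.17519098  0.08542782] t 15.0 F [-2.67  2.41  4.69] M [ 0.302  0.444 -0.067] q6 0.79 w 0.017358756919881542 g 24.720572233200073
tool x yaw 116.8304755431857 shift to handle [ 1.16987723  0.81540204 -0.29444798]
```

Emit:
apply_moves([
  [[0.7,-0.008,-0.006,0,0],[0.7,-0.016,-0.011,0,0],[0.7,-0.024,-0.017,0,0],[0.7,-0.032,-0.022,0,0],[0.7,-0.036,-0.025,0,0],[0.7,-0.036,-0.025,0,0]],
])

```text
time_s: 15.6
position: [0.5427, -0.1795, 0.0854]
eef_rot: [-1.644, -2.676, -0.004]
force: [-2.0, 4.3, 5.2]
gripper_width: 0.0174
gripper_force: 24.8
```

Emit:
apply_moves([
  [[0.7,-0.007,-0.005,0,0],[0.7,-0.007,-0.005,0,0],[0.7,-0.007,-0.005,0,0]],
])

```text
time_s: 15.9
position: [0.5425, -0.1806, 0.0854]
eef_rot: [-1.644, -2.676, -0.004]
force: [-2.9, 4.8, 6.6]
gripper_width: 0.0171
gripper_force: 24.8
```

```bash
python3 w.py
```

```text
[ 0.54254775 -0.18055504  0.08540391] t 15.9 F [-2.88  4.79  6.58] M [0.652 0.424 0.002] q6 0.779 w 0.017109120952291754 g 24.75633054971695
tool x yaw 116.86809433137546 shift to handle [ 1.20654841  0.84257639 -0.29225298]
```

Emit:
apply_moves([
  [[0.7,-0.007,-0.005,0,0],[0.7,-0.01,-0.007,0,0],[0.7,-0.01,-0.007,0,0],[0.7,-0.01,-0.007,0,0]],
])

```text
time_s: 16.3
position: [0.5425, -0.1811, 0.0854]
eef_rot: [-1.643, -2.675, -0.007]
force: [-1.3, 6.1, 5.7]
gripper_width: 0.0175
gripper_force: 24.8
```

Emit:
apply_moves([
  [[0.4,0,0,0,0],[0.2,0,0,0,0],[-0.1,0,0,0,0],[-0.4,0,0,0,0],[-0.5,0,0,0,0],[-0.5,0,0,0,0],[-0.5,0,0,0,0]],
])

```text
time_s: 17.0
position: [0.5424, -0.1835, 0.085]
eef_rot: [-1.646, -2.676, -0.0]
force: [0.4, 0.7, 0.0]
gripper_width: 0.0638
gripper_force: 0.0
```

Emit:
apply_moves([
  [[-0.5,0,0,-0.2,0],[-0.5,0,0,-0.5,0],[-0.5,0,0,-0.8,0],[-0.5,0,0,-1,0],[-0.5,0,0,-1,0],[-0.5,0,0,-1,0]],
])

```text
time_s: 17.6
position: [0.5426, -0.1835, 0.2053]
eef_rot: [1.645, 2.675, 0.0]
force: [0.0, -0.1, 0.0]
gripper_width: 0.064
gripper_force: 0.0
```

```bash
python3 - <<'E'
from h import *
st,t,R=T(); print(t,st['force'].round(1))
s2=snap('side'); c=cv2.cvtColor(s2['pixels'],cv2.COLOR_RGB2BGR)[170:250,220:320]
print('post at 57/60:',[proj(s2,O+[0,-.0012,.1]-a*Y).round(1) for a in(.170,.175)])
cv2.imwrite('pics/c9.png',cv2.resize(c,None,fx=6,fy=6,interpolation=cv2.INTER_CUBIC))
E
```

```text
[ 0.54263505 -0.18352982  0.20532327] [ 0.  -0.1  0. ]
post at 57/60: [array([286.1, 182.6]), array([286.6, 181.8])]
```

View pics/c9.png

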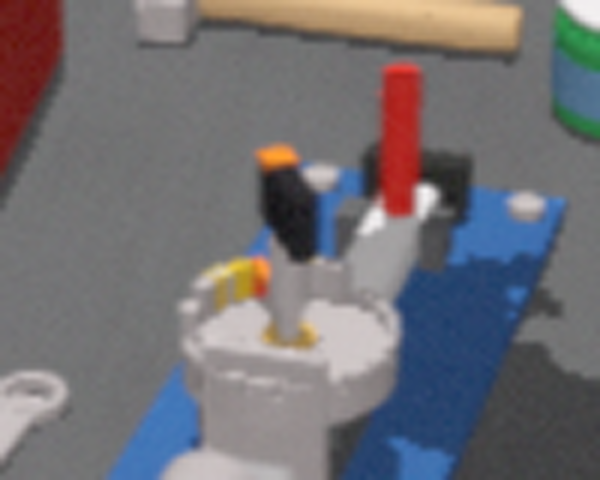

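The plunger is still parked, and the post top at pixel (287, 181.7) matches the full 60 mm of travel. The gripper is clear, so I hand in.

```bash
python3 -c "
from workcell import ctrl
print(ctrl.sign_off())"
```

```text
the job is handed in; nothing more can be done
None
```

The job is handed in, but the sign-off gave no verdict: the plunger is parked in its red rest notch and let go, the stop bar is drawn back about 60 mm to the buffer, and the arm touched nothing but the T-handle and the red post.

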